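# Index and lock the sample carousel

## Robot

A 6-joint arm with a two-finger parallel gripper is mounted at the origin on the work surface. World frame = base frame: x ahead of the robot, y to its left, z up, the work surface at z = 0. Lengths are in m, angles in degrees, forces in N, time in s.
With the tool pointing down it reaches from about 0.4 to 0.825 m from the base axis. Payload 7 kg.
Tool frame: the origin (TCP) lies at the very end of the fingers, on their centre line; the grasp point (between the pads) lies 19 mm behind it; z points along the fingers, y is the direction in which the jaws open and shut (so a half turn about z gives the same grasp; the last joint's range is limited). The gripper opens to 88 mm and grips with 3 to 60 N. Pads are 19 mm wide; open, the fingers measure 130 mm over their backs; the gripper's body (78 mm by 193 mm) begins 47 mm behind the grasp point.
Start: joints at [-60.384, 20.546, 0.682, 0, -70.136, -16.507], TCP at [0.153, -0.657, 0.227] pointing down, gripper open.
Joint ranges: [-176.03, 176.03], [-82.01, 121.73], [-58.28, 71.71], [-173.87, 95.51], [-174.79, -0.11], [-173.66, 173.66]. Speed limits (degrees/s): [136.94, 136.94, 172.46, 180, 180, 180].

## Interface

Orientations are given as [roll, pitch, yaw] about the fixed x, y, z axes, in that order (R = Rz(yaw) Ry(pitch) Rx(roll)).
In Python, from plant import ctrl gives the robot as it stands.
- The arm moves only by the tool move_arm, never from a script. Its argument "increments" is a list of rows, each a list of 2 entries, a list of its own where there are three numbers: the shift along the world's x, y, z in mm, then the turn about the world's z in rad. A call has exactly 8 rows; each row shifts and turns the pose as measured when the row begins; what a row does not reach is not made up. A row lasts 1/10 s, in which the tool goes at most 50 mm and 8.59 degrees, less where a joint would pass 70% of its speed; a pose out of reach is approached as far as the arm can. A call with a gripper value outside its range is refused whole. "jaw" is the gripper command: -1 is shut, 1 is fully open, values between are in proportion, set as the call begins (left out, the last holds). The fingers move at their own pace and stop on an object; the grip force is fixed at half the most. Time passes only in rows, so rows that do not move let the fingers close, or fill a call up. It gives the time, the measured TCP pose, the force and the opening at its end, in the units of the state.
- ctrl.get_obs(): the state, without advancing time (a new reading comes with each control period).
- ctrl.snapshot(name): name is "scene" or "side" or "wrist"; returns a dict with "color" (400x640x3 uint8, red, green, blue), "fx", "fy", "cx", "cy" (pixels), "D" ([k1, k2, p1, p2, k3] as OpenCV has them; the pictures are not rectified), "R" (3x3) and "t" (3): a world point X has camera coordinates R X + t. Camera axes: x right, y down, z forward; pixel columns grow to the right and rows downward; lengths in m; the calibration is good to about 2 mm. A picture is of the moment at which its call begins. There is no depth.
- ctrl.close_job(): hands the job in, once; it reports no verdict.
The state is a dict: "clock": time; "joint_pos": joint angles; "qvel": joint speeds; "tau": joint torques, N m; "tool_pos": TCP position; "orientation": TCP orientation; "force": force on the tool from outside, world axes, zero at the start; "moment": the same for the moment, N m; "opening": finger opening in m.
Only numpy, scipy, OpenCV 4.12 (cv2) and the standard library are available. Lean on these libraries where they do the work, as an engineer would, in place of code of your own. Each camera call takes 0.05 s, during which the arm holds its last target.

## Task

Take the lock pin out of its stand, stand it in the hole of the sample carousel and let go of it; then push the carousel round by one of its spokes, gently, clockwise to the dark index arc on its base, and on slowly until the loose pin drops fully home and locks it. Keep off the pin as the carousel comes up to the arc, do not force the carousel when it locks, and leave the glass jar, the sieve, the white sample jar and the brass weight where they stand.

Things in the scene. Friction and masses are not known exactly. Their poses are not given: they have to be found in the camera images.
- carousel_base: the carousel's fixed base: round grey flange of radius 160 mm, 8 mm thick, flat on the table, with the carousel turning on it. Origin on the turning axis at table height, z up. Its own -x direction points at the index arc.
- hub_top (a point): top of the carousel's hub, on the axis, 80 mm above the table. The carousel is an aluminium disc of radius 116 mm, face 60 mm, raised rim 63 mm and rim's lower edge 30 mm above the table. On its face stand the hub (radius 22 mm) and five fixed sample tins, tops 82 mm above the table, none nearer than 35 mm to the hole's centre. It takes 1 to 2 N at a spoke to turn and stays where it is left.
- lock_level (a point): point on the axis, 40 mm above the table, level with the top of a fixed flat steel plate hidden under the disc. The plate has one lock hole, 15 mm wide, 16 mm deep, 60 mm from the axis, set anew each time within 0.33 rad either side of the arc's middle: unseen, to be found by feel. Once the pin drops in, the carousel is locked, with about 0.05 rad of play either way.
- carousel (a joint): angle of the carousel in rad: bearing of its hole minus bearing of the arc's middle, counter-clockwise seen from above positive; 0 when the hole is at the arc's middle. Starts between 0.95 and 1.7; end stops at -0.7 and 2.2. Clockwise turning makes it smaller.
- mark (a point): middle of the inner edge of the index arc, a raised dark steel arc 0.35 rad long either side of this point, on the base's flange from 126 to 156 mm from the axis, top 22 mm above the table; the spokes pass above it
- carousel_hole (a point): centre of the mouth of the carousel's round hole, on the disc's face, 60 mm from the axis, 60 mm above the table; in a square steel inset with a black line from it to the rim. The hole is 14 mm wide and runs 18 mm down through the disc; below it after a gap of 2 mm is the lock plate. Turns with the carousel.
- spoke_a (a point): point on the axis of a spoke, 140 mm from the carousel's axis, 46 mm above the table. The three spokes are level round steel bars, 12 mm thick, sticking out radially from the rim to 156 mm from the axis. Spoke a stands 60 degrees counter-clockwise of the hole as seen from above. Turns with the carousel.
- spoke_b (a point): the same point on the spoke opposite the hole
- spoke_c (a point): the same point on the spoke 60 degrees clockwise of the hole as seen from above
- pin: loose steel lock pin, 95 mm long, 0.11 to 0.2 kg: round shaft 12 mm thick with a foot tapered over 6 mm to 7 mm, and a round head, 22 mm across, on its top 14 mm. Origin at the centre of its lower end, z up along it. Starts upright in its stand, lower end 10 mm above the table. Standing loose in the carousel's hole its lower end is 20 mm below the hole's mouth; fully home, 36 mm below.
- pin_stand: grey plastic block 60 x 60 x 50 mm (50 high) that holds the pin upright in a 40 mm deep hole; fixed. Origin at the centre of its underside.
- jar: bystander: small open glass jar, 64 mm across, 60 mm high; origin at the centre of its underside
- sieve: bystander: round steel test sieve, 100 mm across, 34 mm high; origin at the centre of its underside
- tin: bystander: white plastic sample jar, 60 mm across, 55 mm high; origin at the centre of its underside
- weight: bystander: brass weight, 48 mm across, 35 mm high; origin at the centre of its underside
There are look-alikes about, which are no part of the job. What is meant by the pin is not red, and is the smaller of those in its own colour.

How it is judged (in metres and radians):
On the way:
1. the pin stands loose in the carousel's hole, let go, with the carousel still well away from the index arc (horizontal distance between pin and carousel_hole below 0.006 m and z of pin in the frame of carousel_hole below -0.014 m and contact force between the fingers and pin below 0.1 N and value of joint carousel above 0.6 rad), for 0.2 s.
At the end, for the whole second after the job is handed in: The pin stands upright (within 0.25 rad) in the carousel's hole, its lower end more than 31 mm below the hole's mouth (36 mm when fully home), that is, in the lock hole of the plate below; the carousel is within 0.42 rad of the middle of the index arc and all is at rest (horizontal distance between pin and carousel_hole below 0.009 m and z of pin in the frame of carousel_hole below -0.031 m and angle between pin's own z axis and vertical below 0.25 rad and value of joint carousel between -0.42 and 0.42 rad and not (velocity of joint carousel above 0.05 rad/s or velocity of joint carousel below -0.05 rad/s) and linear speed of pin below 0.02 m/s); the robot touches nothing.
It fails at once if the carousel or its base is pushed by the robot with more than 15 N (contact force between any of the fingers, the arm and carousel_base above 15 N).
It fails at once if the robot touches the pin when the carousel is within 0.6 rad of the middle of the index arc (the spokes must do the turning) (contact force between the fingers and pin above 0.6 N and value of joint carousel below 0.6 rad).
It fails at once if the pin is rammed or wedged with more than 60 N against the carousel (contact force between pin and carousel_base above 60 N).
It fails at once if the jar, the sieve, the white sample jar or the weight is moved by more than 25 mm (distance of any of jar, sieve, tin, weight from where it was at the start of the episode above 0.025 m).
It also fails if it takes over 72 s, if anything falls off the work surface, if the arm or the gripper's body presses on something with over 40 N, if the wrist force passes 120 N, or if a joint passes its speed limit or range.

## Working session

There is one attempt and no reset: what is moved stays moved. The work goes in short steps, Python scripts to look and compute and a tool call to move; the robot and the scene stay as the last step left them, time stands still between calls to the robot, and variables do not carry over. Pictures are saved under pics/ and viewed, and the job is handed in when it is done.

Besides the shell and the picture viewer there is one more tool, called after "Request:" as name(argument=value, ...), one argument or row to a line, values as JSON. move_arm: Moves the arm, as the interface text tells. Its arguments: {"type":"object","properties":{"increments":{"type":"array","items":{"type":"array"}},"jaw":{"type":"number"}},"required":["increments"]}

```bash
mkdir -p pics; ls
cat > h.py <<'E'
import numpy as np, cv2, pickle
from plant import ctrl
def snap(n,f):
    s=ctrl.snapshot(n); cv2.imwrite('pics/'+f+'.png',s['color'][:,:,::-1]); pickle.dump(s,open('pics/'+f+'.pkl','wb')); return s
def load(f): return pickle.load(open('pics/'+f+'.pkl','rb'))
def K(s): return np.array([[s['fx'],0,s['cx']],[0,s['fy'],s['cy']],[0,0,1.]])
def ray(s,uv):
    p=cv2.undistortPoints(np.array([[uv]],float),K(s),np.array(s['D'],float))[0,0]
    R=np.array(s['R']);t=np.array(s['t']); return -R.T@t, R.T@np.array([p[0],p[1],1])
def atz(s,uv,z):
    c,d=ray(s,uv); return c+d*(z-c[2])/d[2]
def proj(s,X):
    return cv2.projectPoints(np.atleast_2d(np.array(X,float)),cv2.Rodrigues(np.array(s['R']))[0],np.array(s['t'],float),K(s),np.array(s['D'],float))[0][:,0]
def crop(f,x0,y0,w,h,k,o):
    im=cv2.imread('pics/'+f+'.png')[y0:y0+h,x0:x0+w]; cv2.imwrite('pics/'+o+'.png',cv2.resize(im,None,fx=k,fy=k,interpolation=cv2.INTER_CUBIC))
E
python3 - <<'E'
from h import *
for n in ['scene','side','wrist']:
    s=snap(n,n+'0'); print(n,(-np.array(s['R']).T@np.array(s['t'])).round(3),s['fx'])
print(ctrl.get_obs())
E
```

```text
pics
scene [1.064 0.061 0.811] 361.3199515153266
side [0.408 0.725 0.937] 472.4981339610202
wrist [ 0.082 -0.674  0.384] 308.76504286137515
{'clock': 0.15, 'joint_pos': array([-6.03833971e+01,  2.05822297e+01,  6.48164307e-01, -1.35251934e-02,
       -7.01355623e+01, -1.65060079e+01]), 'qvel': array([-0.0072933 , -0.18766459,  0.18236478,  0.10475278,  0.14552585,
       -0.03257378]), 'tau': array([-2.78719082e-03, -5.83274603e+01,  2.93288594e+01,  7.00130448e+00,
        8.71173019e-03, -1.23956479e-04]), 'tool_pos': array([ 0.15299666, -0.65707822,  0.22585666]), 'orientation': array([ 1.79929629e+02, -7.59159191e-03, -1.66894004e+02]), 'force': array([ 0.09227964, -0.37362708,  0.09812532]), 'moment': array([ 0.06081892, -0.00023684, -0.01827364]), 'opening': 0.08763342016666743}
```

View pics/scene0.png

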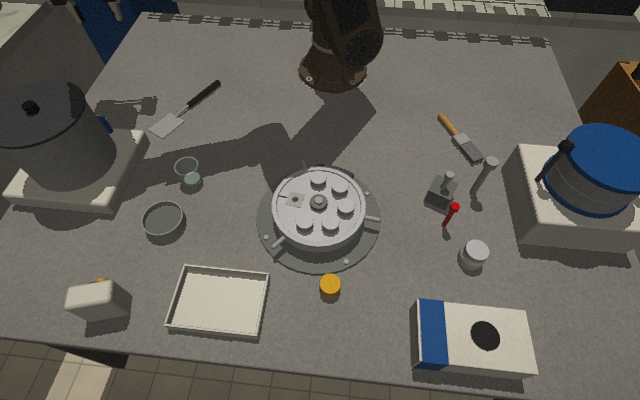

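View pics/side0.png

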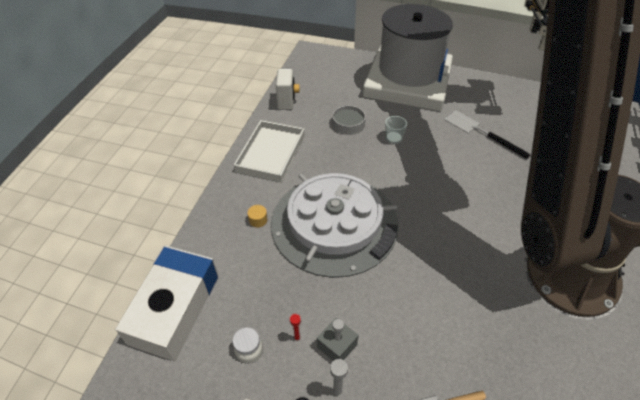

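View pics/wrist0.png

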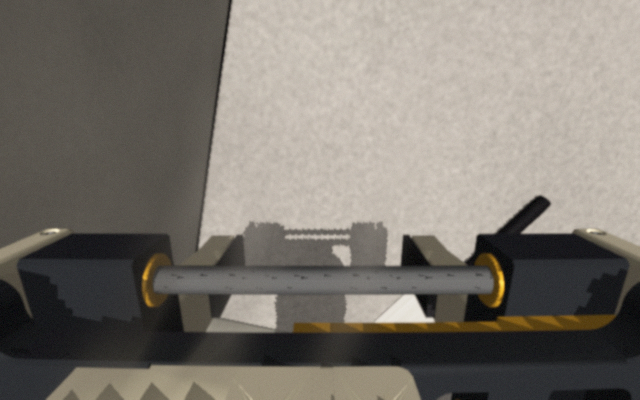

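Candidates in the scene image: a grey pin in the grey block (448,177), a larger grey pin standing free (490,163) and a red pin (453,208). The pin in the block fits: it isn't red and is the smaller of the two greys. I'll enlarge that area to confirm.

Run:
```python
from h import *
a=cv2.imread('pics/scene0.png')[135:265,390:520]; b=cv2.imread('pics/side0.png')[280:400,280:400]
k=lambda i:cv2.resize(i,(400,400),interpolation=cv2.INTER_CUBIC)
cv2.imwrite('pics/c1.png',np.hstack([k(a),k(b)]))
a=cv2.imread('pics/scene0.png')[155:285,245:395]; b=cv2.imread('pics/side0.png')[160:280,260:410]
k=lambda i:cv2.resize(i,None,fx=4,fy=4,interpolation=cv2.INTER_CUBIC)
cv2.imwrite('pics/c2.png',k(a));cv2.imwrite('pics/c3.png',k(b))
```

```text
(no output)
```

View pics/c1.png

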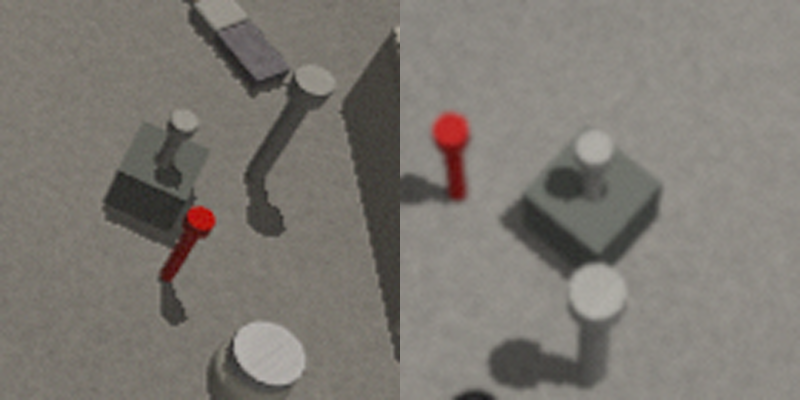

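View pics/c2.png

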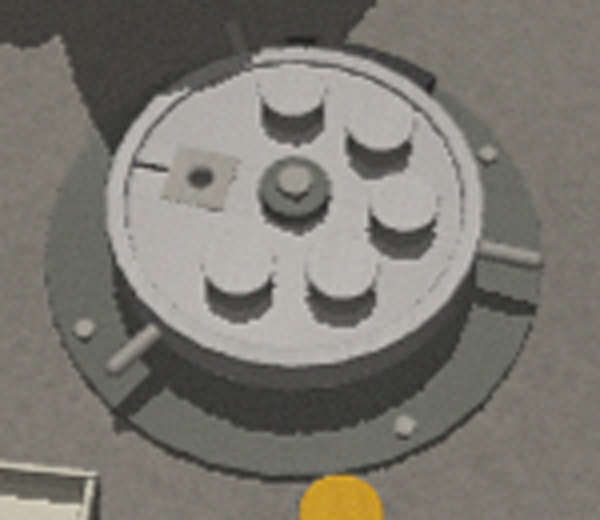

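View pics/c3.png

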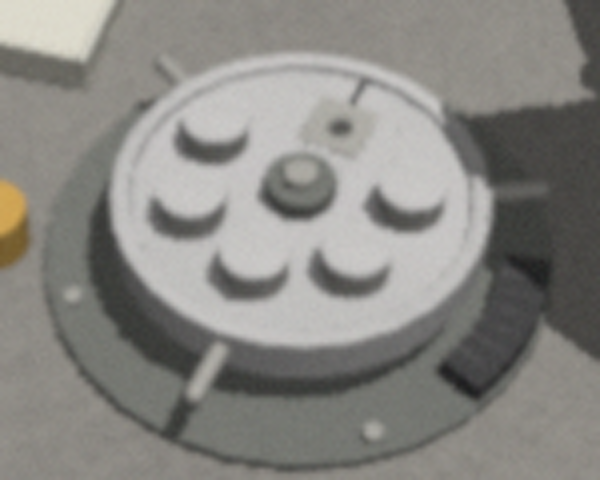

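Run:
```python
from h import *
a,b=load('scene0'),load('side0')
def tri(p,q):
    c1,d1=ray(a,p);c2,d2=ray(b,q)
    A=np.stack([d1,-d2],1);l=np.linalg.lstsq(A,c2-c1,rcond=None)[0]
    return (c1+l[0]*d1).round(4),(c2+l[1]*d2).round(4)
def C(x,y): return (x/4+245-.375,y/4+155-.375)
def D(x,y): return (x/4+260-.375,y/4+160-.375)
for n,p,q,z in [('hub',C(294,182),D(299,173),.08),('hole',C(201,178),D(340,128),.06),('pin',(449.2,174.3),(337.9,324.8),.105)]:
    print(n,tri(p,q),atz(a,p,z).round(4),atz(b,q,z).round(4))
for x,y,z in [(441,371,.022),(480,397,.022),(508,258,.022),(548,290,.022)]: print('arc',atz(b,D(x,y),z).round(4))
# stand top corners in side
for x,y in [(523,200),(660,188),(600,250)]: print('stand',atz(b,((x-400)*.3+280,y*.3+280),.05).round(4))
```

```text
hub (array([0.5949, 0.0143, 0.0797]), array([0.5961, 0.0157, 0.0788])) [0.5951 0.0143 0.08  ] [0.5959 0.0167 0.08  ]
hole (array([ 0.5852, -0.0446,  0.0595]), array([ 0.586 , -0.0436,  0.0588])) [ 0.5855 -0.0445  0.06  ] [ 0.5858 -0.0426  0.06  ]
pin (array([0.4995, 0.3273, 0.1024]), array([0.5009, 0.3287, 0.1019])) [0.5016 0.3263 0.105 ] [0.5005 0.3302 0.105 ]
arc [0.4874 0.0919 0.022 ]
arc [0.4615 0.1034 0.022 ]
arc [ 0.4667 -0.0015  0.022 ]
arc [0.4384 0.0158 0.022 ]
stand [0.5378 0.348  0.05  ]
stand [0.4611 0.3173 0.05  ]
stand [0.4852 0.3654 0.05  ]
```

Run:
```python
from h import *
a,b=load('scene0'),load('side0')
def tri(p,q):
    c1,d1=ray(a,p);c2,d2=ray(b,q)
    A=np.stack([d1,-d2],1);l=np.linalg.lstsq(A,c2-c1,rcond=None)[0]
    return ((c1+l[0]*d1+c2+l[1]*d2)/2).round(3)
print('big',tri((492,161.5),(339,367.5)),'red',tri((455,206.5),(295.5,319.5)))
print('potknob',tri((31,107),(417,17)),'pot right edge',atz(a,(112,155),.2),atz(a,(90,95),.2))
print('pan',tri((600,140),(0,0)))
print(proj(a,[.153,-.657,.227]),proj(a,[.5,.328,.227]))
for n,r,z in [('spk',.14,.046),('hole',.06,.06)]:
  for d in (0,60,180,300):
    t=np.radians(260.4+d); X=[.5955+r*np.cos(t),.015+r*np.sin(t),z]; print(n,d,proj(a,X),proj(b,X))
```

```text
big [0.474 0.422 0.133] red [0.585 0.336 0.091]
potknob [ 0.521 -0.644  0.24 ] pot right edge [ 0.60449354 -0.43816972  0.2       ] [ 0.42557935 -0.57240527  0.2       ]
pan [0.958 0.245 0.675]
[[99.74592595 20.3663302 ]] [[467.29988568 139.84107362]]
spk 0 [[265.27344169 194.90721028]] [[357.42042961 174.35684269]]
spk 60 [[275.44536514 243.2877124 ]] [[303.96034897 177.00593962]]
spk 180 [[373.82492548 221.12802881]] [[308.10743307 254.14380632]]
spk 300 [[305.433415   164.74498033]] [[391.21721412 208.41135909]]
hole 0 [[295.02064307 199.11992764]] [[344.90549277 191.19317017]]
hole 60 [[300.3814964  219.55060557]] [[320.89749355 192.42029427]]
hole 180 [[342.13914167 210.44238285]] [[323.64739058 225.37808039]]
hole 300 [[312.49868143 185.32402387]] [[359.25075671 206.46020321]]
```

Request:
move_arm(
  increments=[
    [[15,35,25],0.0],
    [[20,42,15],0.09],
    [[20,42,15],0.09],
    [[20,42,15],0.09],
    [[20,42,15],0.09],
    [[20,42,15],0.09],
    [[20,42,15],0.09],
    [[20,42,10],0.09],
  ],
  jaw=0.15,
)

```text
clock: 0.95
tool_pos: [0.3065, -0.3194, 0.3465]
orientation: [179.3, -0.2, -130.0]
force: [1.8, 0.1, -0.1]
opening: 0.0503
```

Request:
move_arm(
  increments=[
    [[22,42,0],0.0],
    [[22,42,0],0.0],
    [[22,42,0],0.0],
    [[22,42,0],0.0],
    [[22,42,0],0.0],
    [[20,42,0],0.05],
    [[15,42,0],0.05],
    [[10,42,0],0],
  ],
)

```text
clock: 1.75
tool_pos: [0.4639, 0.0322, 0.3498]
orientation: [179.7, 0.1, -123.7]
force: [0.6, -1.2, 1.0]
opening: 0.0502
```

Request:
move_arm(
  increments=[
    [[8,46,-8],0.0],
    [[6,46,-10],0.0],
    [[5,46,-12],0.0],
    [[4,46,-12],0.0],
    [[3,40,-12],0.0],
    [[3,35,-12],0],
    [[0,20,-12],0],
    [[0,0,0],0],
  ],
)

```text
clock: 2.55
tool_pos: [0.4912, 0.328, 0.2664]
orientation: [179.7, 0.0, -123.4]
force: [-0.5, -0.5, 0.6]
opening: 0.0507
```

Run:
```python
from h import *
s=snap('wrist','w1'); snap('scene','s1'); snap('side','d1')
print(proj(s,[[.501,.328,.105],[.501,.328,.05],[.474,.422,.133]]))
```

```text
[[314.33149927 190.40145428]
 [315.20585707 179.74155968]
 [385.82592385 256.38285915]]
```

View pics/w1.png

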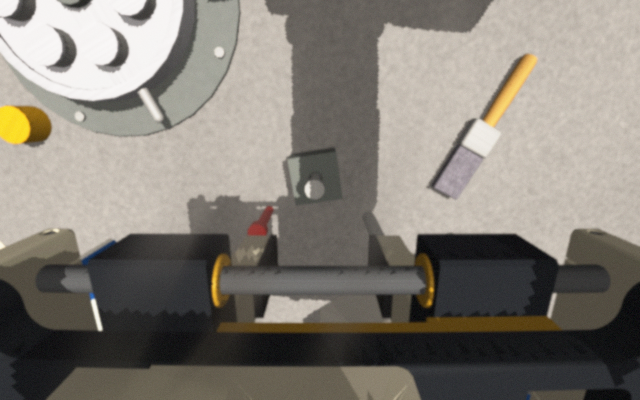

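Wrist view: the pin head is at (314,188), on the block's top face. The red pin is at (258,225), clear of it.

Run:
```python
from h import *
s=load('w1'); crop('w1',270,135,90,80,8,'w1c')
print(atz(s,(314,188),.105)); 
print(ctrl.get_obs()['tool_pos'])
```

```text
[0.49983294 0.32562162 0.105     ]
[0.49218048 0.32591259 0.2693848 ]
```

View pics/w1c.png

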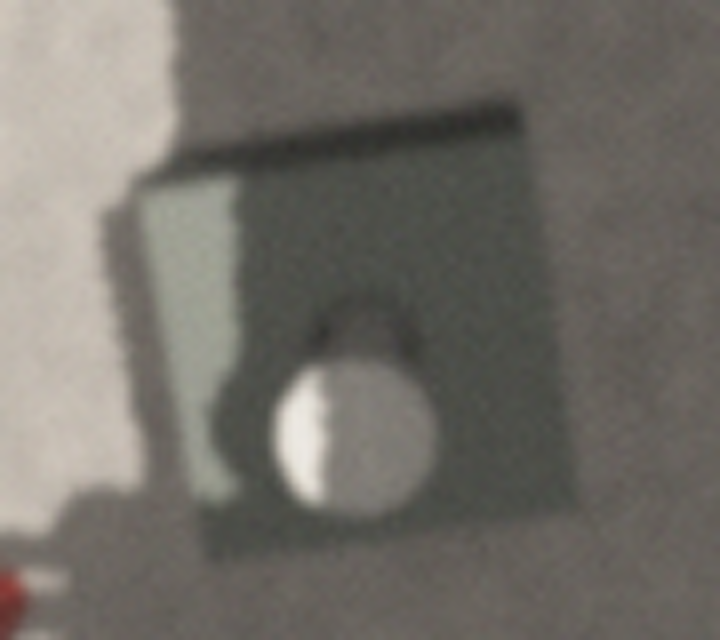

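Request:
move_arm(
  increments=[
    [[8,1,-30],0],
    [[0,0,-30],0],
    [[0,0,-30],0],
    [[0,0,-30],0],
    [[0,0,-25],0],
    [[0,0,-15],0],
    [[0,0,-5],0],
    [[0,0,0],0],
  ],
)

```text
clock: 3.5
tool_pos: [0.5051, 0.319, 0.1103]
orientation: [180.0, 1.3, -124.1]
force: [-0.8, -0.2, 0.8]
opening: 0.0504
```

Request:
move_arm(
  increments=[
    [[-5,8,0],0],
    [[0,0,0],0],
    [[0,0,-10],0],
    [[0,0,-10],0],
    [[0,0,-5],0],
    [[0,0,0],0],
    [[0,0,0],0],
    [[0,0,0],0],
  ],
)

```text
clock: 4.3
tool_pos: [0.5013, 0.3286, 0.0873]
orientation: [-180.0, 1.6, -124.1]
force: [0.2, -0.6, -0.1]
opening: 0.0507
```

Request:
move_arm(
  increments=[
    [[-1,-1,-5],0],
    [[0,0,-3],0],
    [[0,0,0],0],
    [[0,0,0],0],
    [[0,0,0],0],
    [[0,0,0],0],
    [[0,0,0],0],
    [[0,0,0],0],
  ],
)

```text
clock: 5.1
tool_pos: [0.5006, 0.3278, 0.0792]
orientation: [-179.9, 1.7, -124.1]
force: [-0.1, 0.4, -0.9]
opening: 0.0505
```

Run:
```python
from h import *
snap('wrist','w2'); snap('scene','s2'); snap('side','d2')
a=cv2.imread('pics/scene0.png')
f=lambda n,x,y:cv2.resize(cv2.imread('pics/'+n+'.png')[y:y+100,x:x+100],(400,400),interpolation=cv2.INTER_CUBIC)
cv2.imwrite('pics/c4.png',np.hstack([f('s2',400,110),f('d2',285,270)]))
```

```text
(no output)
```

View pics/c4.png

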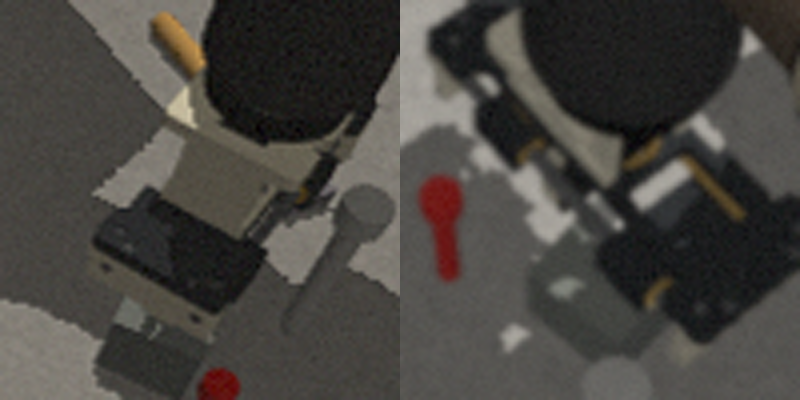

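View pics/w2.png

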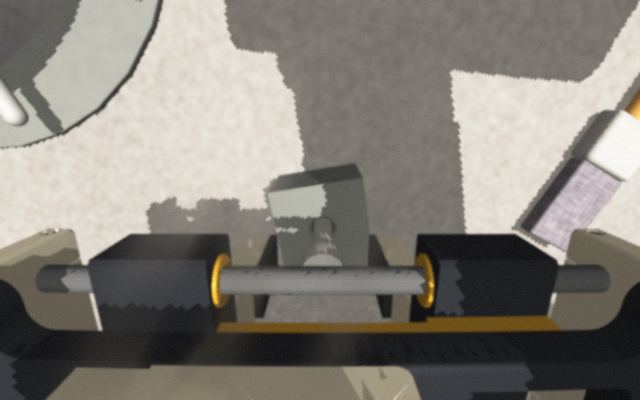

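The pin sits centred between the fingers, with its head at about (322,262) in the wrist view. Closing the jaws.

Request:
move_arm(
  increments=[
    [[0,0,0],0],
    [[0,0,0],0],
    [[0,0,0],0],
    [[0,0,0],0],
    [[0,0,0],0],
    [[0,0,0],0],
    [[0,0,0],0],
    [[0,0,0],0],
  ],
  jaw=-1,
)

```text
clock: 6.05
tool_pos: [0.5006, 0.3278, 0.0792]
orientation: [-179.9, 1.7, -124.1]
force: [0.0, 0.3, 0.4]
opening: 0.0209
```

Request:
move_arm(
  increments=[
    [[0,0,8],0],
    [[0,0,10],0],
    [[0,0,15],0],
    [[0,0,20],0],
    [[0,0,25],0],
    [[0,0,25],0],
    [[0,0,10],0],
    [[0,0,0],0],
  ],
)

```text
clock: 6.85
tool_pos: [0.4992, 0.3264, 0.1995]
orientation: [-180.0, 1.6, -124.1]
force: [-0.5, -0.2, -2.4]
opening: 0.0209
```

Request:
move_arm(
  increments=[
    [[10,-30,3],0],
    [[10,-42,0],0],
    [[10,-45,0],0],
    [[10,-45,0],0],
    [[10,-45,0],0],
    [[10,-45,0],0],
    [[10,-42,0],0],
    [[10,-30,0],0],
  ],
)

```text
clock: 7.65
tool_pos: [0.5748, -0.006, 0.1938]
orientation: [179.6, 1.2, -123.7]
force: [0.6, 0.8, -1.8]
opening: 0.0207
```

Request:
move_arm(
  increments=[
    [[6,-18,0],0],
    [[3,-12,0],0],
    [[0,-5,0],0],
    [[0,0,0],0],
    [[0,0,0],0],
    [[0,0,0],0],
    [[0,0,0],0],
    [[0,0,0],0],
  ],
)

```text
clock: 8.45
tool_pos: [0.5815, -0.0435, 0.1888]
orientation: [179.3, 1.0, -123.9]
force: [-0.5, -1.0, -2.2]
opening: 0.0208
```

Run:
```python
from h import *
snap('wrist','w3'); snap('scene','s3'); snap('side','d3')
f=lambda n,x,y:cv2.resize(cv2.imread('pics/'+n+'.png')[y:y+130,x:x+130],(400,400),interpolation=cv2.INTER_CUBIC)
cv2.imwrite('pics/c5.png',np.hstack([f('s3',240,110),f('d3',280,110)]))
print(ctrl.get_obs()['tool_pos'])
```

```text
[ 0.58155252 -0.04379256  0.188728  ]
```

View pics/c5.png

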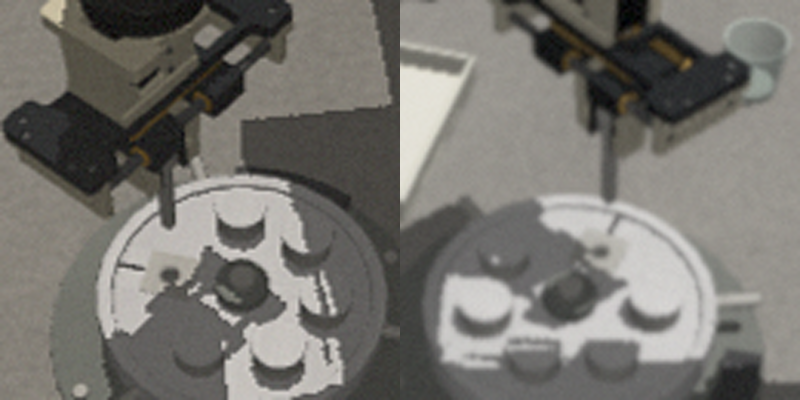

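View pics/w3.png

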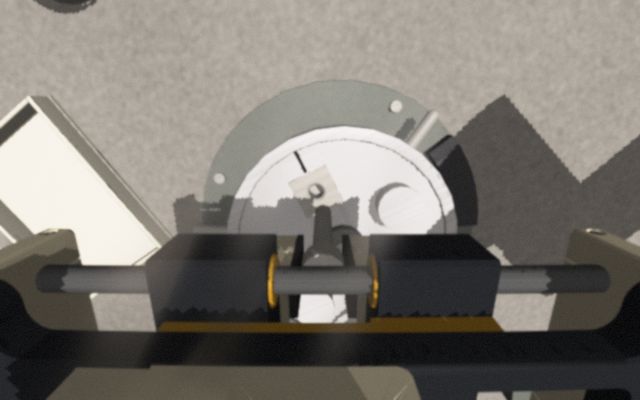

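Run:
```python
from h import *
g=lambda n,x,y,w,h:cv2.resize(cv2.imread('pics/'+n+'.png')[y:y+h,x:x+w],None,fx=10,fy=10,interpolation=cv2.INTER_CUBIC)
cv2.imwrite('pics/c6.png',np.hstack([g('s3',275,155,40,55),g('d3',325,150,40,55)]))
a,b,w=load('s3'),load('d3'),load('w3')
def tri(p,q):
    c1,d1=ray(a,p);c2,d2=ray(b,q)
    A=np.stack([d1,-d2],1);l=np.linalg.lstsq(A,c2-c1,rcond=None)[0]
    return (c1+l[0]*d1).round(4),(c2+l[1]*d2).round(4)
print('tip',tri((294.6,184.1),(347.6,175)),'hole',tri((295.3,199.5),(345,191.)))
print('w hole',atz(w,(317,190),.06))
```

```text
tip (array([ 0.5816, -0.0428,  0.119 ]), array([ 0.5806, -0.0439,  0.1199])) hole (array([ 0.5863, -0.0434,  0.0597]), array([ 0.5853, -0.0445,  0.0604]))
w hole [ 0.58430331 -0.0465133   0.06      ]
```

View pics/c6.png

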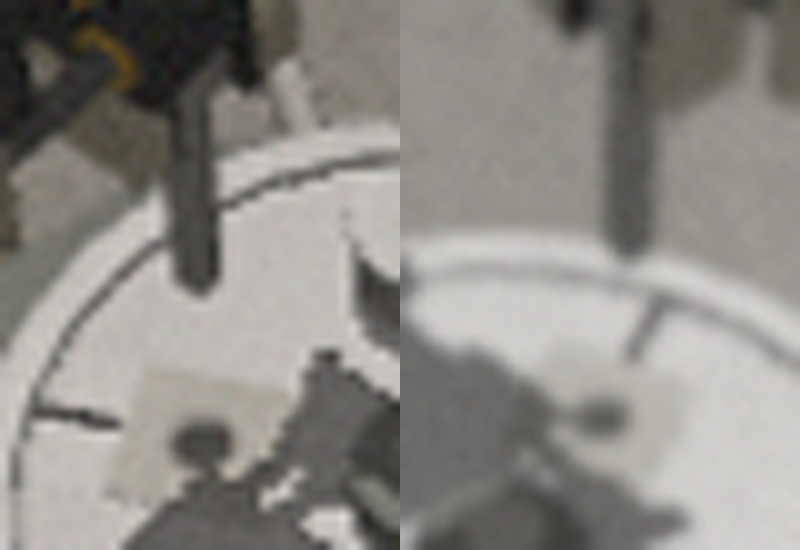

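Run:
```python
from h import *
a,b=load('s3'),load('d3')
t,h=[],[]
from scipy.optimize import least_squares
def tri(p,q): return least_squares(lambda X:np.r_[proj(a,X)[0]-p,proj(b,X)[0]-q],[.58,-.04,.1]).x
T=tri((294.1,183.2),(347.2,174.6));H=tri((294.85,198.7),(344.95,191.3));print(T,H,H-T)
```

```text
[ 0.58135729 -0.04367731  0.12163544] [ 0.58496214 -0.04429833  0.06021008] [ 0.00360485 -0.00062102 -0.06142536]
```

Request:
move_arm(
  increments=[
    [[4,-1,-5],0],
    [[0,0,-10],0],
    [[0,0,-10],0],
    [[0,0,-10],0],
    [[0,0,-5],0],
    [[0,0,0],0],
    [[0,0,0],0],
    [[0,0,0],0],
  ],
)

```text
clock: 9.4
tool_pos: [0.5851, -0.0451, 0.1438]
orientation: [179.2, 0.9, -123.9]
force: [-0.4, 0.4, -1.5]
opening: 0.0212
```

Run:
```python
from h import *
snap('wrist','w4'); snap('scene','s4'); snap('side','d4')
g=lambda n,x,y,w,h:cv2.resize(cv2.imread('pics/'+n+'.png')[y:y+h,x:x+w],None,fx=8,fy=8,interpolation=cv2.INTER_CUBIC)
cv2.imwrite('pics/c7.png',np.hstack([g('s4',275,160,40,55),g('d4',325,155,40,55)]))
```

```text
(no output)
```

View pics/c7.png

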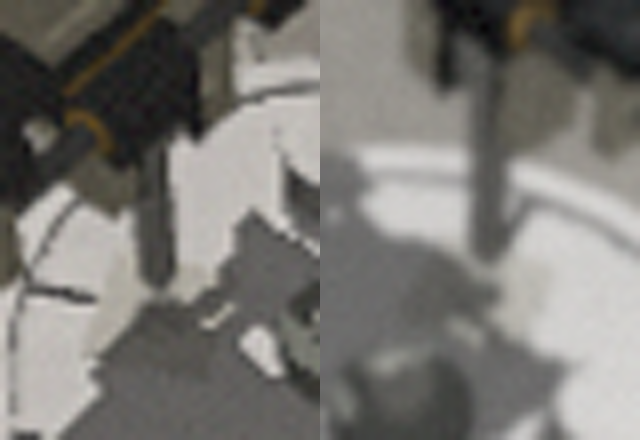

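Run:
```python
from h import *
a,b=load('s4'),load('d4')
from scipy.optimize import least_squares
def tri(p,q): return least_squares(lambda X:np.r_[proj(a,X)[0]-p,proj(b,X)[0]-q],[.58,-.04,.1]).x
print(tri((294.4,195.2),(345.4,187.1)), proj(a,[.585,-.0443,.075]),proj(b,[.585,-.0443,.075]))
```

```text
[ 0.58450523 -0.04479065  0.07525653] [[294.69269143 195.60190371]] [[345.30031538 187.13608268]]
```

Request:
move_arm(
  increments=[
    [[0,0.5,-6],0],
    [[0,0,-5],0],
    [[0,0,-5],0],
    [[0,0,-4],0],
    [[0,0,0],0],
    [[0,0,0],0],
    [[0,0,0],0],
    [[0,0,0],0],
  ],
)

```text
clock: 10.35
tool_pos: [0.5861, -0.0444, 0.123]
orientation: [179.3, 1.0, -123.9]
force: [1.0, 0.4, -1.1]
opening: 0.0204
```

Request:
move_arm(
  increments=[
    [[-1,0,-3],0],
    [[0,0,-3],0],
    [[0,0,-3],0],
    [[0,0,-2],0],
    [[0,0,0],0],
    [[0,0,0],0],
    [[0,0,0],0],
    [[0,0,0],0],
  ],
)

```text
clock: 11.15
tool_pos: [0.5859, -0.0445, 0.1117]
orientation: [179.4, 1.0, -123.9]
force: [0.9, -0.6, -2.6]
opening: 0.0208
```

Request:
move_arm(
  increments=[
    [[0,0,0],0],
    [[0,0,0],0],
    [[0,0,0],0],
    [[0,0,0],0],
    [[0,0,0],0],
    [[0,0,0],0],
    [[0,0,0],0],
    [[0,0,0],0],
  ],
  jaw=0.1,
)

```text
clock: 11.95
tool_pos: [0.5856, -0.0444, 0.1123]
orientation: [179.4, 1.0, -123.9]
force: [0.5, -1.1, 0.1]
opening: 0.048
```

Run:
```python
from h import *
snap('wrist','w5'); snap('scene','s5'); snap('side','d5')
g=lambda n,x,y,w,h:cv2.resize(cv2.imread('pics/'+n+'.png')[y:y+h,x:x+w],None,fx=5,fy=5,interpolation=cv2.INTER_CUBIC)
cv2.imwrite('pics/c8.png',np.hstack([g('s5',260,135,75,90),g('d5',310,135,75,90)]))
```

```text
(no output)
```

View pics/c8.png

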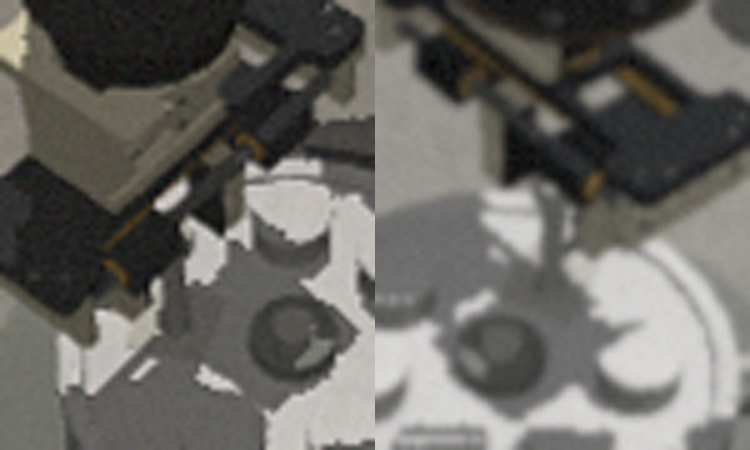

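View pics/w5.png

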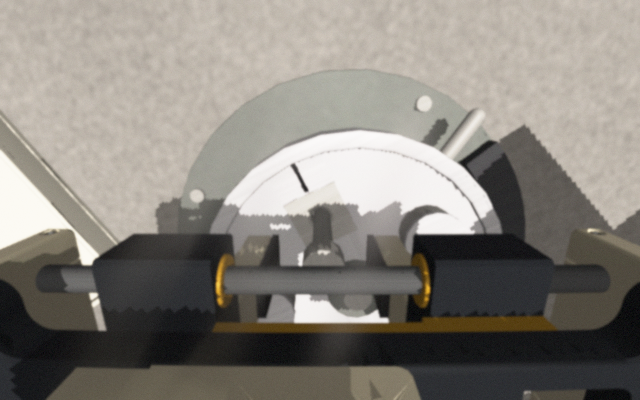

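The pin stands upright in the hole with the fingers clear on both sides. Lifting straight up.

Request:
move_arm(
  increments=[
    [[0,0,5],0],
    [[0,0,10],0],
    [[0,0,15],0],
    [[0,0,20],0],
    [[0,0,25],0],
    [[0,0,30],0],
    [[0,0,10],0],
    [[0,0,0],0],
  ],
)

```text
clock: 12.9
tool_pos: [0.5851, -0.0449, 0.2365]
orientation: [179.5, 1.1, -123.9]
force: [-0.0, 0.2, -0.4]
opening: 0.048
```

Run:
```python
from h import *
snap('wrist','w6'); snap('scene','s6'); snap('side','d6')
g=lambda n,x,y,w,h:cv2.resize(cv2.imread('pics/'+n+'.png')[y:y+h,x:x+w],None,fx=4,fy=4,interpolation=cv2.INTER_CUBIC)
cv2.imwrite('pics/c9.png',np.vstack([g('s6',245,155,150,65),g('d6',260,150,150,80)]))
```

```text
(no output)
```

View pics/c9.png

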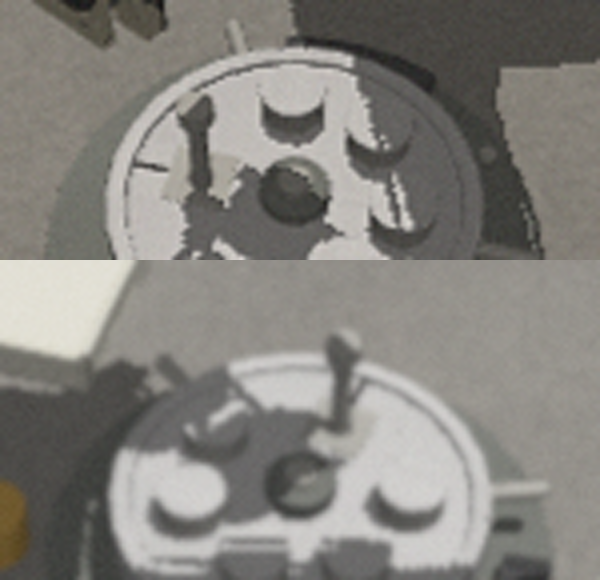

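Request:
move_arm(
  increments=[
    [[0,20,0],0.05],
    [[-2,30,0],0.05],
    [[-2,35,0],0.05],
    [[-2,35,0],0.05],
    [[-2,35,0],0.05],
    [[-2,30,0],0.05],
    [[0,20,-10],0.06],
    [[0,5,-10],0.06],
  ],
  jaw=-1,
)

```text
clock: 13.85
tool_pos: [0.568, 0.1702, 0.2021]
orientation: [178.5, 0.2, -99.2]
force: [-0.8, -0.9, -0.8]
opening: 0.0004
```

Request:
move_arm(
  increments=[
    [[5,-5,-20],0],
    [[0,0,-25],0],
    [[0,0,-25],0],
    [[0,0,-25],0],
    [[0,0,-15],0],
    [[0,0,-10],0],
    [[0,0,0],0],
    [[0,0,0],0],
  ],
)

```text
clock: 14.65
tool_pos: [0.5663, 0.1638, 0.0661]
orientation: [177.7, -0.4, -98.9]
force: [1.4, -0.0, 0.5]
opening: 0.0003
```

Run:
```python
from h import *
snap('scene','s7'); snap('side','d7')
g=lambda n,x,y,w,h:cv2.resize(cv2.imread('pics/'+n+'.png')[y:y+h,x:x+w],None,fx=4,fy=4,interpolation=cv2.INTER_CUBIC)
cv2.imwrite('pics/c10.png',np.vstack([g('s7',265,150,150,70),g('d7',250,200,150,80)]))
```

```text
(no output)
```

View pics/c10.png

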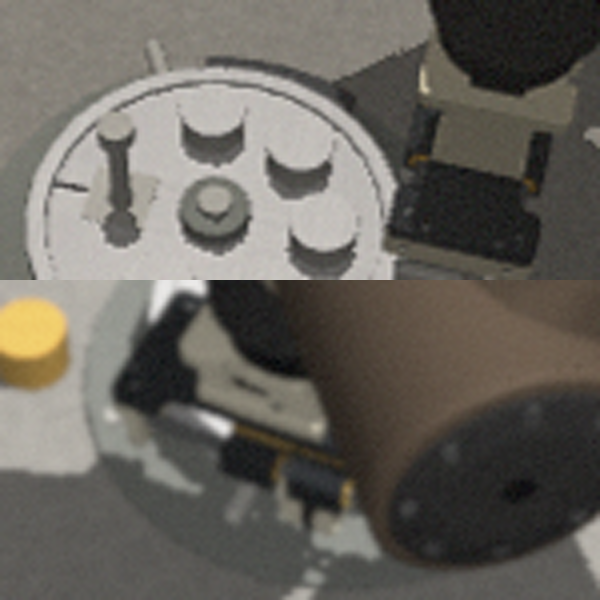

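Request:
move_arm(
  increments=[
    [[3,-1,-10],0],
    [[0,0,-10],0],
    [[0,0,-8],0],
    [[0,0,-4],0],
    [[0,0,0],0],
    [[0,0,0],0],
    [[0,0,0],0],
    [[0,0,0],0],
  ],
)

```text
clock: 15.55
tool_pos: [0.5711, 0.1636, 0.0342]
orientation: [177.9, -0.2, -98.9]
force: [0.8, 0.3, -0.0]
opening: 0.0005
```

```bash
cat > plan.py <<'E'
from h import *
import sys
def plan(step,R=.146,ax=(.5955,.015),n=8):
    o=ctrl.get_obs(); p=o['tool_pos']-np.r_[ax,0]; f=np.arctan2(p[1],p[0]); r=np.hypot(*p[:2])
    print('phi',np.degrees(f).round(2),'r',r.round(4),'z',p[2].round(4),'yaw-phi',(o['orientation'][2]-np.degrees(f)).round(1),'F',o['force'].round(1),'t',o['clock'])
    cur=p[:2]
    for i in range(n):
        f2=f-step/1000/R; r=r+(R-r)*.3; q=r*np.array([np.cos(f2),np.sin(f2)]); print(((q-cur)*1000).round(1),end=' '); cur=q; f=f2
    print('dz',(33-p[2]*1000).round(1),'turn',-step/1000/R)
if __name__=='__main__': plan(float(sys.argv[1]))
E
python3 plan.py 4
```

```text
phi 99.33 r 0.1506 z 0.0342 yaw-phi -198.2 F [ 0.8  0.3 -0. ] t 15.55
[ 4.3 -0.7] [ 4.2 -0.5] [ 4.1 -0.3] [ 4.1 -0.2] [ 4.  -0.2] [ 4.  -0.2] [ 4.  -0.2] [ 4.  -0.3] dz -1.2 turn -0.027397260273972605
```

Request:
move_arm(
  increments=[
    [[4,-0.5,0],0],
    [[4,-0.5,0],0],
    [[3,-0.5,0],0],
    [[3,-0.5,0],0],
    [[3,0,0],0],
    [[3,0,0],0],
    [[3,0,0],0],
    [[3,0,0],0],
  ],
)

```text
clock: 16.35
tool_pos: [0.5989, 0.1612, 0.0348]
orientation: [177.9, -0.2, -98.9]
force: [-2.1, -1.2, 1.8]
opening: 0.0002
```

```bash
python3 plan.py 4
```

```text
phi 88.67 r 0.1462 z 0.0348 yaw-phi -187.6 F [-2.1 -1.2  1.8] t 16.35
[ 4.  -0.2] [ 4.  -0.3] [ 4.  -0.4] [ 4.  -0.5] [ 4.  -0.6] [ 3.9 -0.7] [ 3.9 -0.8] [ 3.9 -0.9] dz -1.8 turn -0.027397260273972605
```

Request:
move_arm(
  increments=[
    [[3.5,-0.2,-0.5],-0.027],
    [[3.5,-0.3,-0.5],-0.027],
    [[3.5,-0.3,-0.5],-0.027],
    [[3.5,-0.4,0],-0.027],
    [[3.5,-0.5,0],-0.027],
    [[3.5,-0.6,0],-0.027],
    [[3.5,-0.7,0],-0.027],
    [[3.5,-0.8,0],-0.027],
  ],
)

```text
clock: 17.15
tool_pos: [0.6292, 0.1575, 0.0331]
orientation: [177.9, -0.2, -112.3]
force: [-1.8, -0.0, 1.9]
opening: 0.0006
```

```bash
python3 plan.py 4
```

```text
phi 76.69 r 0.1465 z 0.0331 yaw-phi -189.0 F [-1.8 -0.   1.9] t 17.15
[ 3.9 -1.1] [ 3.8 -1.2] [ 3.8 -1.3] [ 3.8 -1.3] [ 3.7 -1.4] [ 3.7 -1.5] [ 3.7 -1.6] [ 3.6 -1.7] dz -0.1 turn -0.027397260273972605
```

Request:
move_arm(
  increments=[
    [[3.9,-1.1,0],-0.03],
    [[3.9,-1.2,0],-0.03],
    [[3.9,-1.3,0],-0.03],
    [[3.8,-1.4,0],-0.03],
    [[3.8,-1.5,0],-0.03],
    [[3.7,-1.6,0],-0.03],
    [[3.7,-1.7,0],-0.03],
    [[3.6,-1.8,0],-0.03],
  ],
)

```text
clock: 17.95
tool_pos: [0.6627, 0.1453, 0.0331]
orientation: [177.9, -0.2, -127.3]
force: [-1.1, 0.7, 1.0]
opening: 0.0005
```

```bash
python3 plan.py 4
```

```text
phi 62.72 r 0.1466 z 0.0331 yaw-phi -190.1 F [-1.1  0.7  1. ] t 17.95
[ 3.5 -2. ] [ 3.4 -2.1] [ 3.4 -2.2] [ 3.3 -2.2] [ 3.3 -2.3] [ 3.2 -2.4] [ 3.2 -2.5] [ 3.1 -2.5] dz -0.1 turn -0.027397260273972605
```

Request:
move_arm(
  increments=[
    [[3.5,-2.0,0],-0.03],
    [[3.4,-2.1,0],-0.03],
    [[3.4,-2.2,0],-0.03],
    [[3.3,-2.2,0],-0.03],
    [[3.3,-2.3,0],-0.03],
    [[3.2,-2.4,0],-0.03],
    [[3.2,-2.5,0],-0.03],
    [[3.1,-2.5,0],-0.03],
  ],
)

```text
clock: 18.75
tool_pos: [0.6919, 0.1259, 0.0331]
orientation: [177.9, -0.1, -142.3]
force: [-0.5, 0.9, 0.5]
opening: 0.001
```

```bash
python3 plan.py 4
python3 - <<'E'
from h import *
snap('scene','s8')
g=lambda n,x,y,w,h:cv2.resize(cv2.imread('pics/'+n+'.png')[y:y+h,x:x+w],None,fx=4,fy=4,interpolation=cv2.INTER_CUBIC)
cv2.imwrite('pics/c11.png',g('s8',245,135,180,130))
E
```

```text
phi 48.98 r 0.147 z 0.0331 yaw-phi -191.3 F [-0.5  0.9  0.5] t 18.75
[ 2.8 -2.9] [ 2.8 -2.9] [ 2.7 -2.9] [ 2.7 -3. ] [ 2.6 -3. ] [ 2.6 -3.1] [ 2.5 -3.1] [ 2.4 -3.2] dz -0.1 turn -0.027397260273972605
```

View pics/c11.png

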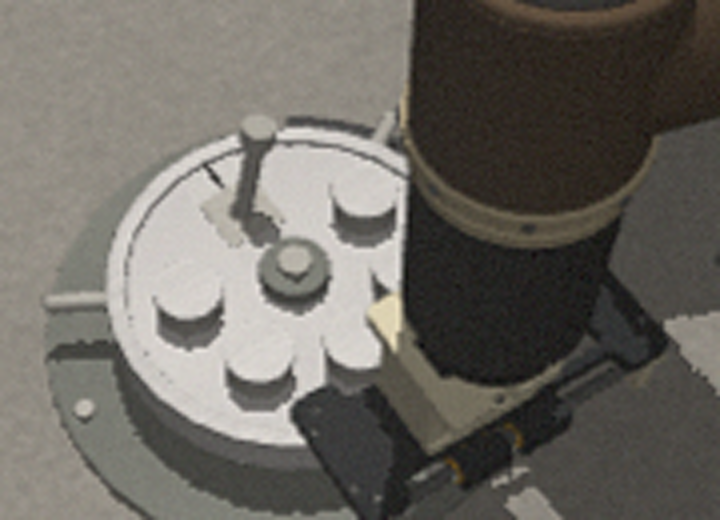

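Request:
move_arm(
  increments=[
    [[2.7,-2.9,0],-0.028],
    [[2.7,-2.9,0],-0.028],
    [[2.6,-2.9,0],-0.028],
    [[2.6,-3.0,0],-0.028],
    [[2.5,-3.0,0],-0.028],
    [[2.4,-3.1,0],-0.028],
    [[2.3,-3.1,0],-0.028],
    [[2.2,-3.2,0],-0.028],
  ],
)

```text
clock: 19.6
tool_pos: [0.7148, 0.1, 0.0332]
orientation: [177.9, -0.0, -156.4]
force: [0.9, 2.1, -0.0]
opening: 0.0001
```

```bash
python3 plan.py 2.5
```

```text
phi 35.47 r 0.1465 z 0.0332 yaw-phi -191.8 F [ 0.9  2.1 -0. ] t 19.6
[ 1.3 -2.1] [ 1.3 -2.1] [ 1.3 -2.1] [ 1.3 -2.1] [ 1.3 -2.2] [ 1.2 -2.2] [ 1.2 -2.2] [ 1.2 -2.2] dz -0.2 turn -0.01712328767123288
```

Request:
move_arm(
  increments=[
    [[1.8,-2.6,0],-0.021],
    [[1.7,-2.6,0],-0.021],
    [[1.7,-2.6,0],-0.021],
    [[1.6,-2.6,0],-0.021],
    [[1.6,-2.6,0],-0.021],
    [[1.5,-2.6,0],-0.021],
    [[1.5,-2.7,0],-0.021],
    [[1.4,-2.7,0],-0.021],
  ],
)

```text
clock: 20.4
tool_pos: [0.7284, 0.0767, 0.0332]
orientation: [178.0, -0.1, -166.9]
force: [0.1, 1.5, 0.4]
opening: 0.0005
```

```bash
python3 plan.py 2
```

```text
phi 24.91 r 0.1466 z 0.0332 yaw-phi -191.8 F [0.1 1.5 0.4] t 20.4
[ 0.7 -1.9] [ 0.7 -1.9] [ 0.7 -1.9] [ 0.7 -1.9] [ 0.7 -1.9] [ 0.7 -1.9] [ 0.7 -1.9] [ 0.6 -1.9] dz -0.2 turn -0.013698630136986302
```

Request:
move_arm(
  increments=[
    [[0.8,-1.9,0],-0.014],
    [[0.8,-1.9,0],-0.014],
    [[0.8,-1.9,0],-0.014],
    [[0.7,-1.9,0],-0.014],
    [[0.7,-1.9,0],-0.014],
    [[0.7,-1.9,0],-0.014],
    [[0.7,-1.9,0],-0.014],
    [[0.6,-1.9,0],-0.014],
  ],
)

```text
clock: 21.2
tool_pos: [0.735, 0.0602, 0.0332]
orientation: [178.0, -0.0, -173.9]
force: [0.8, 0.9, 0.2]
opening: 0.0005
```

```bash
python3 plan.py 1.5
```

```text
phi 17.96 r 0.1467 z 0.0332 yaw-phi -191.8 F [0.8 0.9 0.2] t 21.2
[ 0.3 -1.5] [ 0.3 -1.5] [ 0.3 -1.5] [ 0.3 -1.5] [ 0.4 -1.5] [ 0.3 -1.5] [ 0.3 -1.5] [ 0.3 -1.5] dz -0.2 turn -0.010273972602739727
```

Request:
move_arm(
  increments=[
    [[0.5,-1.5,0],-0.01],
    [[0.5,-1.5,0],-0.01],
    [[0.4,-1.5,0],-0.01],
    [[0.4,-1.5,0],-0.01],
    [[0.4,-1.5,0],-0.01],
    [[0.4,-1.5,0],-0.01],
    [[0.4,-1.5,0],-0.01],
    [[0.3,-1.5,0],-0.01],
  ],
)

```text
clock: 22.0
tool_pos: [0.7386, 0.0468, 0.0332]
orientation: [178.0, -0.0, -178.9]
force: [0.6, 1.8, 0.1]
opening: 0.001
```

```bash
python3 plan.py 1.5
```

```text
phi 12.53 r 0.1466 z 0.0332 yaw-phi -191.4 F [0.6 1.8 0.1] t 22.0
[ 0.1 -1.5] [ 0.2 -1.5] [ 0.2 -1.5] [ 0.2 -1.5] [ 0.2 -1.5] [ 0.2 -1.5] [ 0.2 -1.5] [ 0.2 -1.5] dz -0.2 turn -0.010273972602739727
```

Request:
move_arm(
  increments=[
    [[0.3,-1.5,0],-0.01],
    [[0.3,-1.5,0],-0.01],
    [[0.3,-1.5,0],-0.01],
    [[0.3,-1.5,0],-0.01],
    [[0.2,-1.5,0],-0.01],
    [[0.2,-1.5,0],-0.01],
    [[0.2,-1.5,0],-0.01],
    [[0.2,-1.5,0],-0.01],
  ],
)

```text
clock: 22.8
tool_pos: [0.7409, 0.0337, 0.0332]
orientation: [178.0, -0.0, 176.1]
force: [0.3, 1.0, -0.9]
opening: 0.0008
```

```bash
python3 plan.py 1.5
```

```text
phi 7.31 r 0.1466 z 0.0332 yaw-phi 168.8 F [ 0.3  1.  -0.9] t 22.8
[-0.  -1.5] [ 0.  -1.5] [ 0.1 -1.5] [ 0.1 -1.5] [ 0.1 -1.5] [ 0.1 -1.5] [ 0.1 -1.5] [ 0.1 -1.5] dz -0.2 turn -0.010273972602739727
```

```bash
cat > look.py <<'E'
from h import *
import sys
k=sys.argv[1]
snap('scene','s'+k); snap('side','d'+k)
g=lambda n,x,y,w,h:cv2.resize(cv2.imread('pics/'+n+'.png')[y:y+h,x:x+w],None,fx=5,fy=5,interpolation=cv2.INTER_CUBIC)
cv2.imwrite('pics/c%s.png'%k,np.hstack([g('s'+k,275,130,70,85),g('d'+k,335,165,85,85)]))
E
python3 look.py 20
```

```text
(no output)
```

View pics/c20.png

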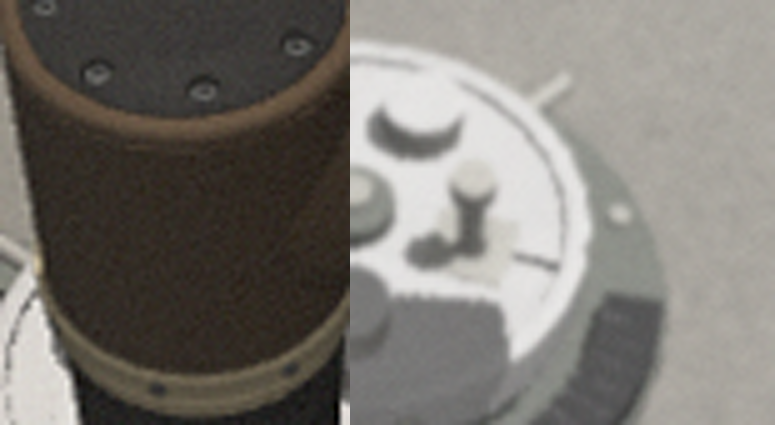

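Run:
```python
from h import *
b=load('d20')
for p,z in [((375.6,218.2),.06),((369,216),.06),((391,224.6),.022),((397.2,225.2),.022),((370,249),.022)]:
    X=atz(b,p,z)-[.5955,.015,0]; print(X.round(4),np.hypot(*X[:2]).round(4),np.degrees(np.arctan2(X[1],X[0])).round(1)%360)
for j in range(140,200,5):
    print(j,[proj(b,[.5955+r*np.cos(np.radians(j)),.015+r*np.sin(np.radians(j)),.022]).round(1)[0].tolist() for r in (.126,.156)])
```

```text
[-0.1023  0.0035  0.06  ] 0.1024 178.0
[-0.0857  0.0014  0.06  ] 0.0857 179.1
[-0.1394 -0.0181  0.022 ] 0.1406 187.4
[-0.1544 -0.0206  0.022 ] 0.1558 187.6
[-0.1062  0.0675  0.022 ] 0.1259 147.6
140 [[364.6, 252.6], [372.4, 261.5]]
145 [[368.3, 250.3], [376.9, 258.6]]
150 [[371.6, 247.8], [381.0, 255.4]]
155 [[374.6, 245.0], [384.7, 251.9]]
160 [[377.3, 242.1], [388.0, 248.2]]
165 [[379.6, 239.0], [390.8, 244.3]]
170 [[381.5, 235.8], [393.1, 240.2]]
175 [[383.0, 232.4], [394.9, 236.0]]
180 [[384.1, 229.0], [396.2, 231.8]]
185 [[384.9, 225.5], [397.0, 227.5]]
190 [[385.2, 222.1], [397.4, 223.1]]
195 [[385.2, 218.6], [397.2, 218.8]]
```

Request:
move_arm(
  increments=[
    [[0.2,-1.5,0],-0.01],
    [[0.1,-1.5,0],-0.01],
    [[0.1,-1.5,0],-0.01],
    [[0.1,-1.5,0],-0.01],
    [[0.1,-1.5,0],-0.01],
    [[0,-1.5,0],-0.01],
    [[0,-1.5,0],-0.01],
    [[0,-1.5,0],-0.01],
  ],
)

```text
clock: 23.7
tool_pos: [0.7421, 0.0246, 0.0332]
orientation: [177.7, 0.1, 171.2]
force: [0.5, 8.7, -0.5]
opening: 0.0002
```

```bash
python3 plan.py 1.5
```

```text
phi 3.74 r 0.1469 z 0.0332 yaw-phi 167.5 F [ 0.5  8.7 -0.5] t 23.7
[-0.2 -1.5] [-0.1 -1.5] [-0.1 -1.5] [-0.  -1.5] [-0.  -1.5] [-0.  -1.5] [-0.  -1.5] [-0.  -1.5] dz -0.2 turn -0.010273972602739727
```

The push force rose to 8.7 N and motion stalled, so it looks locked. I'll stop pushing and look.

```bash
python3 look.py 21
```

```text
(no output)
```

View pics/c21.png

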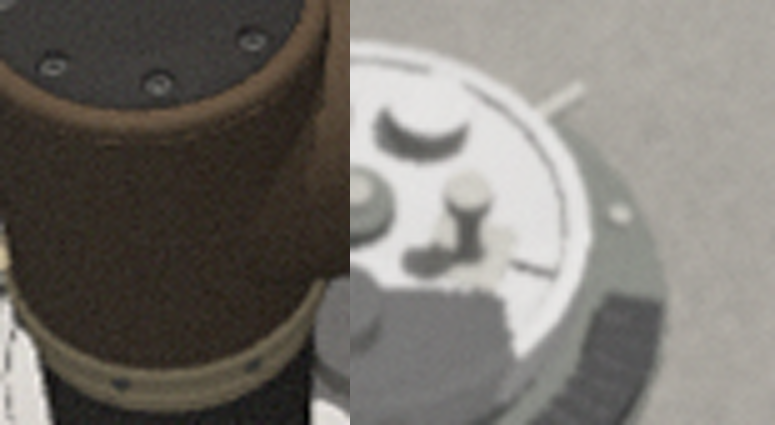

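```bash
cat > pin.py <<'E'
from h import *
import sys
b=load(sys.argv[1])
P=lambda uv:((uv[0]+.5)*5-.5-335*5+350,(uv[1]+.5)*5-.5-165*5)
for deg in map(float,sys.argv[2:]):
    t=np.radians(deg); 
    X=lambda r,z:[.5955+r*np.cos(t),.015+r*np.sin(t),z]
    print(deg,'line end',np.round(P(proj(b,X(.106,.06))[0])),'hole',np.round(P(proj(b,X(.06,.06))[0])),'head',{z:np.round(P(proj(b,X(.06,z))[0])).tolist() for z in (.135,.127,.119)})
E
python3 pin.py d20 178 179; python3 pin.py d21 174 176
```

```text
178.0 line end [562. 270.] hole [469. 246.] head {0.135: [478.0, 142.0], 0.127: [477.0, 154.0], 0.119: [476.0, 165.0]}
179.0 line end [563. 267.] hole [470. 245.] head {0.135: [479.0, 140.0], 0.127: [478.0, 152.0], 0.119: [477.0, 164.0]}
174.0 line end [558. 281.] hole [467. 253.] head {0.135: [475.0, 148.0], 0.127: [474.0, 160.0], 0.119: [473.0, 172.0]}
176.0 line end [560. 276.] hole [468. 249.] head {0.135: [477.0, 145.0], 0.127: [476.0, 157.0], 0.119: [475.0, 168.0]}
```

Request:
move_arm(
  increments=[
    [[0,1,0],0],
    [[0,1,0],0],
    [[0,1,0],0],
    [[0,1,0],0],
    [[0,1,0],0],
    [[0,1,0],0],
    [[0,0,0],0],
    [[0,0,0],0],
  ],
)

```text
clock: 24.6
tool_pos: [0.7409, 0.0291, 0.0329]
orientation: [177.9, -0.1, 171.1]
force: [-0.1, 0.7, -0.6]
opening: 0.0005
```

```bash
python3 look.py 22; python3 plan.py 1
```

```text
phi 5.54 r 0.1461 z 0.0329 yaw-phi 165.6 F [0.3 0.4 0.3] t 24.7
[ 0.1 -1. ] [ 0.1 -1. ] [ 0.1 -1. ] [ 0.1 -1. ] [ 0.1 -1. ] [ 0.1 -1. ] [ 0. -1.] [ 0. -1.] dz 0.1 turn -0.006849315068493151
```

View pics/c22.png

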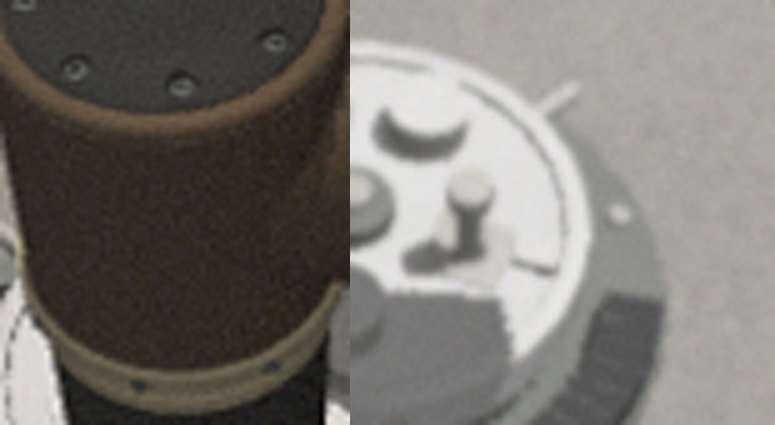

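```bash
python3 - <<'E'
from h import *
s=snap('wrist','w22')
g=lambda n,x,y,w,h:cv2.resize(cv2.imread('pics/'+n+'.png')[y:y+h,x:x+w],None,fx=10,fy=10,interpolation=cv2.INTER_CUBIC)
cv2.imwrite('pics/c23.png',np.hstack([g('d6',325,155,40,50),g('d22',340,190,40,50)]))
E
python3 pin.py d6 260.4
```

```text
260.4 line end [439.  73.] hole [402. 133.] head {0.135: [406.0, 27.0], 0.127: [406.0, 39.0], 0.119: [405.0, 51.0]}
```

View pics/c23.png

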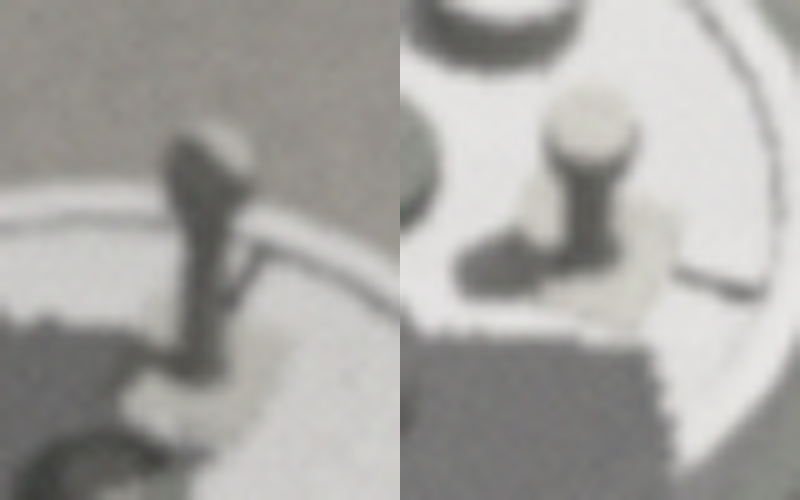

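View pics/w22.png

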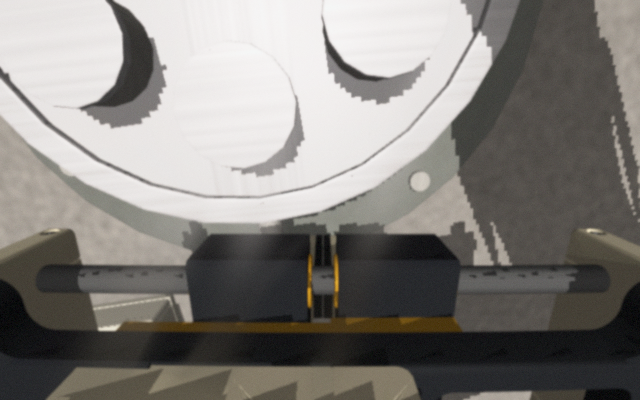

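The pin has clearly dropped, as the visible shaft is much shorter. The arm blocks the scene camera, so I'll back off the spoke and check from two views.

Request:
move_arm(
  increments=[
    [[0,4,0],0],
    [[0,5,0],0],
    [[0,5,0],0],
    [[0,4,0],0],
    [[0,0,10],0],
    [[0,0,25],0],
    [[0,0,35],0],
    [[0,0,40],0],
  ],
)

```text
clock: 25.55
tool_pos: [0.7364, 0.0489, 0.1401]
orientation: [178.1, -0.8, 171.1]
force: [0.6, -0.9, 0.2]
opening: 0.0005
```

Request:
move_arm(
  increments=[
    [[0,10,35],0],
    [[0,35,20],0],
    [[-5,40,0],0],
    [[-10,40,0],0],
    [[-15,40,0],0],
    [[-10,40,0],0],
    [[-5,20,0],0],
    [[0,0,0],0],
  ],
)

```text
clock: 26.35
tool_pos: [0.6926, 0.2806, 0.2159]
orientation: [177.6, 0.3, 171.0]
force: [0.6, -0.7, 0.1]
opening: 0.0006
```

Run:
```python
from h import *
snap('scene','s30');snap('side','d30')
g=lambda n,x,y,w,h:cv2.resize(cv2.imread('pics/'+n+'.png')[y:y+h,x:x+w],None,fx=8,fy=8,interpolation=cv2.INTER_CUBIC)
cv2.imwrite('pics/c30.png',np.hstack([g('s30',290,145,50,65),g('d30',335,180,50,65)]))
```

```text
(no output)
```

View pics/c30.png

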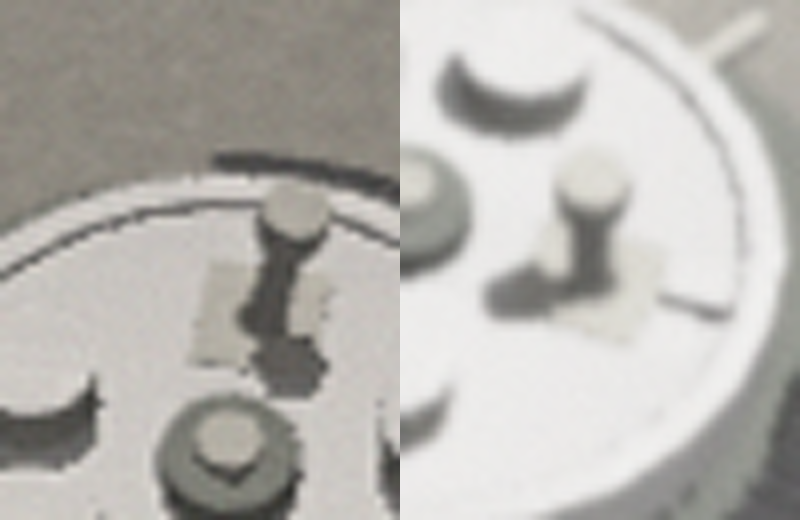

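Run:
```python
from h import *
from scipy.optimize import least_squares
a,b=load('s30'),load('d30')
def tri(p,q): 
    r=least_squares(lambda X:np.r_[proj(a,X)[0]-p,proj(b,X)[0]-q],[.58,-.04,.1]);return r.x.round(4),r.fun.round(2)
S=lambda x,y:(290+x/8-.45,145+y/8-.45)
D=lambda x,y:(335+(x-400)/8-.45,180+y/8-.45)
h=tri(S(297,210),D(590,183));print('head',h)
f=tri(S(265,322),D(588,288));print('shaft foot',f)
print('hub',tri(S(229,437),D(411,178)))
l=[atz(b,D(x,y),.06) for x,y in ((725,315),(660,297))];print(l,atz(a,S(197,356),.06))
for deg in (174,175,176,177,178):
    t=np.radians(deg);X=[.5955+.06*np.cos(t),.015+.06*np.sin(t),.06];u=proj(a,X)[0];v=proj(b,X)[0]
    print(deg,(u+.45-[290,145])*8,(v+.45-[335,180])*8+[400,0])
```

```text
head (array([0.5349, 0.0294, 0.1176]), array([ 0.41,  0.56,  0.49, -0.44]))
shaft foot (array([0.5349, 0.0203, 0.0586]), array([ 0.27,  0.36,  0.32, -0.28]))
hub (array([0.5931, 0.014 , 0.0816]), array([-0.08, -0.1 , -0.1 ,  0.08]))
[array([0.49368714, 0.0209734 , 0.06      ]), array([0.51380346, 0.01974858, 0.06      ])] [ 5.50222579e-01 -3.95002197e-04  6.00000000e-02]
174 [269.8402971  325.04233276] [587.03055443 284.56262521]
175 [266.60668795 324.49290431] [588.19631539 282.03720434]
176 [263.36319023 323.98971246] [589.30289709 279.49726608]
177 [260.11069059 323.53287879] [590.35005138 276.94363614]
178 [256.85007723 323.12251369] [591.33755034 274.3771419 ]
```

Run:
```python
from h import *
snap('scene','s31')
print(ctrl.get_obs()['force'].round(1), np.abs(ctrl.get_obs()['qvel']).max())
```

```text
[ 0.1 -0.1  0.5] 1.1740097955877857
```

View pics/s31.png

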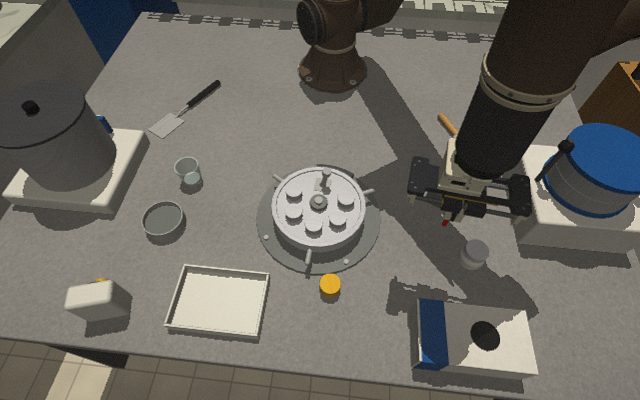

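The jar (187,170), sieve (163,220), white jar (474,254) and brass weight (330,285) are where they started, and the arm is clear. Handing in.

```bash
python3 -c "
from plant import ctrl
print(ctrl.close_job())"
```

```text
the job is handed in; nothing more can be done
None
```

I handed the job in at about 26.5 s with the lock pin dropped fully home and the carousel locked. No verdict was reported.

**What I did:** I took the small grey pin from its stand and stood it in the carousel hole. I let go with the carousel at about 1.6 rad from the arc. I then pushed the carousel clockwise by spoke b and slowed down near the arc. It stopped at about 0.14 rad, where the push force rose from 1–2 N to 8.7 N. I backed off the spoke and moved the arm clear.

**Last checks, from two cameras:**
- **Pin depth:** the head top is at a height of about 118 mm, which puts the lower end about 36 mm below the hole's mouth (fully home).
- **Pin lean:** it leans about 0.15 rad (limit 0.25), and its foot is about 5 mm sideways of the hole's centre (limit 9). That lean is somewhat more than the 0.11 rad I expected from the hole's clearance. I left it, because it was within limits.
- **Bystanders:** the jar, sieve, white sample jar and brass weight look unmoved, judged by eye from the picture.
- **A disagreement along the way:** my first side-camera reading of the pin's height did not match a pin standing straight. The second view with the arm out of the way showed it was leaning.

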